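# Open the bolted inspection hatch of a laser enclosure

## Robot

A 6-joint arm with a two-finger parallel gripper is mounted at the origin on a cart in front of the work surface, level with it; the furniture and walls round the work are solid. World frame = base frame: x ahead of the robot, y to its left, z up, the work surface at z = 0. Lengths are in m, angles in rad, forces in N, time in s.
With the tool pointing down it reaches from about 0.4 to 0.825 m from the base axis. Payload 7 kg.
Tool frame: the origin (TCP) lies at the very end of the fingers, on their centre line; the grasp point (between the pads) lies 19 mm behind it; z points along the fingers, y is the line along which they close (so a half turn about z gives the same grasp; the last joint's range is limited). The gripper opens to 88 mm and grips with 3 to 60 N. Pads are 19 mm wide; open, the fingers measure 130 mm over their backs; the gripper's body (78 mm by 193 mm) begins 47 mm behind the grasp point.
Start: joints at [1.528, 0.359, 0.012, 0, -1.224, -0.288], TCP at [0.219, 0.638, 0.204] pointing down, gripper open.
Joint ranges: [-3.07, 3.07], [-1.43, 2.12], [-1.02, 1.25], [-3.03, 1.67], [-3.05, -0], [-3.03, 3.03]. Speed limits (rad/s): [2.39, 2.39, 3.01, 3.14, 3.14, 3.14].

## Interface

Orientations are given as [roll, pitch, yaw] about the fixed x, y, z axes, in that order (R = Rz(yaw) Ry(pitch) Rx(roll)).
In Python, from station import arm, vision gives the robot as it stands. The module is installed in compiled form; this text tells all that it offers.
- The arm moves only by the tool jog_arm, never from a script. Its argument "steps" is a list that holds one entry, the list of rows, each a list of 7 numbers: the closure in counts, from 0 (fully open) to 255 (shut), then the shift along the tool's x, y, z scaled (see below), then the turn, a rotation vector about the tool's x, y, z scaled (see below). In form: [[[grip, dx, dy, dz, rx, ry, rz], ...]]. A call has 1 to 8 rows; each row is the pose to reach, as a shift and turn from the pose commanded when the call began, along the tool's axes at that moment; what a row does not reach only later rows make up. The controller multiplies each number of a shift by 250 mm and each number of a turn by 45 degrees. A row lasts 1/10 s, in which the tool goes at most 50 mm and 8.59 degrees, less where a joint would pass 70% of its speed; a pose out of reach is approached as far as the arm can. A call with a number of a shift or a turn outside -1 to 1 is refused whole. A call with a gripper value outside its range is refused whole. The fingers move at their own pace and stop on an object; "newtons" is the grip in N (left out, the last holds). Time passes only in rows, so rows that repeat a pose let the fingers close. It gives the time, the measured TCP pose, the force, the opening and the grip force at its end, in the units of the state.
- arm.get_state(): the state, without advancing time (a new reading comes with each control period).
- vision.grab_frame(name): name is "side" or "top" or "wrist"; returns a dict with "color" (420x560x3 uint8, red, green, blue), "vfov" (degrees; the focal length in pixels is half the picture's height over the tangent of half this angle, whatever the lens; pixels are square), "cx", "cy" (the principal point, pixels), "extrinsics" (4x4, takes a point from world to camera coordinates). Camera axes: x right, y down, z forward; pixel columns grow to the right and rows downward; lengths in m; the calibration is good to about 2 mm. A picture is of the moment at which its call begins. There is no depth.
- arm.job_done(): hands the job in; it is judged then, once.
The state is a dict: "t": time; "q": joint angles; "qd": joint speeds; "joint_efforts": joint torques, N m; "eef_pos": TCP position; "ee_rot": TCP orientation; "force": force on the tool from outside, world axes, zero at the start; "moment": the same for the moment, N m; "width": finger opening in m; "gripper_force": force on a finger pad.
Only numpy, scipy, OpenCV 4.12 (cv2) and the standard library are available. Lean on these libraries where they do the work, as an engineer would, in place of code of your own. Each camera call takes 0.05 s, during which the arm holds its last target. There are 200 camera calls.

## Task

Open the inspection hatch on top of the black laser enclosure: with one fingertip hold the yellow spring safety catch down while the other fingertip pushes the red tab to draw the bolt right back to its stop, out of the hatch's keeper. Let the catch spring up again so that it holds the bolt back, then push the hatch by its upright lip all the way open, away from the robot. Only press and push: do not grip or pinch the tab, the catch or the lip, and leave the loose things on and beside the enclosure where they are.

Things in the scene. Friction and masses are not known exactly. Their poses are not given: they have to be found in the camera images.
- enclosure: Black laser enclosure, fixed to the table, 212 (x) x 214 (y) x 85 mm. Origin: centre of its underside; z up, +x from its front to its back, +y to its left. Offsets below are in this frame, mm. Deck at z 85: catch and bolt on its right half, hatch on its left. The catch's cheeks stand 22 mm over the deck, bolt staples (x -10, y -3 and -95) 21, the hatch's keeper (x -10, y 26) 23, hatch rails 7.
- catch_plate (a point): Centre of the top of the safety catch: a yellow thumb plate with black ribs, 22 mm in x, 74 in y, parallel to the bolt and 50 mm in front of it. At rest at (-60, -31, 121), 36 mm over the deck. Pressed anywhere on its length it goes straight down 7 mm, staying level; a fingertip can slide along it while holding it down. Axes as the enclosure's.
- catch (a joint): How far the catch is pressed, m: 0 up, 0.007 fully down. Its spring pushes up with 4 N at the top, 6.5 N at the bottom. While up, its tooth blocks a lug on the bolt; it must stay down more than 4 mm during the whole slide for the lug to pass. With the bolt right back it springs up behind the lug when let go.
- bolt_tab (a point): Centre of the bolt's red upright finger tab: 28 mm in x, 8 thick in y, 28 high (24 to 52 mm over the deck; its top is 23 mm above the pressed catch's). At (-10, -30, 123) with the bolt home; it moves with the bolt. Below it lies the bolt, a 10 mm steel bar along y, its top 18 mm over the deck. Axes as the enclosure's.
- bolt (a joint): How far the bolt is drawn, m: 0 home (its end in the hatch's keeper), 0.030 right back at its stop; it slides to the enclosure's -y (right). With the catch up it has only 2 mm of play. Friction 1.5 N, no spring.
- hatch_lip (a point): Centre of the upright lip at the front of the aluminium hatch: 6 mm thick in x, 56 wide in y, 28 high (4 to 32 mm over the deck). At (-78, 60, 103) with the hatch shut; it moves with the hatch. The deck before it is free for 25 mm up to its front edge. Axes as the enclosure's.
- hatch (a joint): How far the hatch is open, m: 0 shut, 0.070 fully open at its stop; it slides to the enclosure's +x (away from the robot). The bolt blocks it (under 2 mm of play) until drawn more than 13 mm. Friction 2.5 N; stays where it is left.
- lens_can: Loose bystander: a small upright can for a microscope objective, black below and clear above, 38 mm wide, 52 mm high, on the back right of the enclosure's deck; origin at the centre of its underside.
- puck: Loose bystander: a pale round magnet puck, 24 mm wide, 10 mm high, also on the back right of the deck; origin at the centre of its underside.
- kapton: Loose bystander: a roll of orange tape lying on the table to the left of the enclosure, 67 mm wide, 12 mm high; origin at the centre of its underside.
- hexkey: Loose bystander: a black hex key, 31 x 88 x 5 mm, lying on the table to the left of the enclosure's front; origin under its centre.

How it is judged:
On the way, in this order (a step that is already met when the one before it is completed fails the run):
1. the catch is held down with the bolt still home (value of joint catch above 0.0045 m and value of joint bolt below 0.004 m), for 0.1 s.
2. the bolt is drawn right back, the hatch still shut (value of joint bolt above 0.0265 m and value of joint hatch below 0.01 m), for 0.1 s.
At the end, for the whole second after the job is handed in: The bolt is drawn at least 26.5 of its 30 mm, the catch has sprung up again (less than 1.5 mm down), the hatch is open at least 66 of its 70 mm and at rest, and each loose bystander is within 20 mm of where it was (value of joint bolt above 0.0265 m and value of joint catch below 0.0015 m and value of joint hatch above 0.066 m and velocity of joint hatch between -0.005 and 0.005 m/s and distance of each of lens_can, puck, kapton, hexkey from where it was at the start of the episode below 0.02 m); the robot touches nothing.
It fails at once if the bolt's tab is taken between the fingers (x of the grasp point in the frame of bolt_tab between -0.016 and 0.016 m and y of the grasp point in the frame of bolt_tab between -0.008 and 0.008 m and z of the grasp point in the frame of bolt_tab between -0.022 and 0.026 m and contact force between the fingers and bolt above 1 N).
It fails at once if the catch plate is taken between the fingers (x of the grasp point in the frame of catch_plate between -0.007 and 0.007 m and y of the grasp point in the frame of catch_plate between -0.037 and 0.037 m and z of the grasp point in the frame of catch_plate between -0.02 and 0.006 m and contact force between the fingers and catch above 1 N).
It fails at once if the hatch's lip is taken between the fingers (x of the grasp point in the frame of hatch_lip between -0.007 and 0.007 m and y of the grasp point in the frame of hatch_lip between -0.032 and 0.032 m and z of the grasp point in the frame of hatch_lip between -0.02 and 0.026 m and contact force between the fingers and hatch above 1 N).
It fails at once if a loose bystander (lens can, magnet puck, tape roll, hex key) is moved more than 20 mm or lifted (distance of any of lens_can, puck, kapton, hexkey from where it was at the start of the episode above 0.02 m).
It also fails if it takes over 42 s, if anything falls off the work surface, if the arm or the gripper's body presses on something with over 40 N, if the wrist force passes 120 N, or if a joint passes its speed limit or range.

## Working session

There is one attempt and no reset: what is moved stays moved. The work goes in short steps, Python scripts to look and compute and a tool call to move; the robot and the scene stay as the last step left them, time stands still between calls to the robot, and variables do not carry over. Pictures are saved under pics/ and viewed, at most 10 in all, crops included, and the job is handed in when it is done.

Besides the shell and the picture viewer there is one more tool, called after "Call:" in YAML: its name, and indented under it one key for each argument. jog_arm: Moves the arm, as the interface text tells. Its arguments: {"type":"object","properties":{"steps":{"type":"array","items":{"type":"array","items":{"type":"array","items":{"type":"number"}}}},"newtons":{"type":"number"}},"required":["steps"]}

```bash
mkdir -p pics; python3 - <<'E'
from station import arm, vision
import cv2, numpy as np, pickle
s=arm.get_state(); print({k:np.round(v,3).tolist() for k,v in s.items()})
F={}
for n in("side","top"):
    f=vision.grab_frame(n); F[n]=f
    cv2.imwrite(f"pics/{n}0.png",cv2.cvtColor(f["color"],cv2.COLOR_RGB2BGR))
    print(n,f["vfov"],f["cx"],f["cy"],np.round(f["extrinsics"],3).tolist())
pickle.dump(F,open("f0.pkl","wb"))
E
```

```text
{'t': 0.0, 'q': [1.528, 0.359, 0.011, -0.0, -1.224, -0.288], 'qd': [0.001, 0.0, -0.001, -0.001, -0.001, 0.0], 'joint_efforts': [0.001, -58.272, 29.305, 6.997, 0.007, -0.0], 'eef_pos': [0.219, 0.638, 0.203], 'ee_rot': [3.14, -0.0, -0.331], 'force': [-0.566, -0.066, -0.682], 'moment': [0.055, -0.051, -0.026], 'gripper_force': 0.0, 'width': 0.088}
side 45.48839590134408 280.2218368395272 206.1037137667508 [[0.98, -0.201, -0.013, -0.55], [-0.14, -0.634, -0.76, 0.092], [0.144, 0.747, -0.649, 0.989], [0.0, 0.0, 0.0, 1.0]]
top 52.30762769155922 271.2353711195968 205.7464874738065 [[-0.01, -0.999, 0.043, -0.102], [-0.989, 0.003, -0.146, 0.562], [0.146, -0.044, -0.988, 0.865], [0.0, 0.0, 0.0, 1.0]]
```

View pics/top0.png

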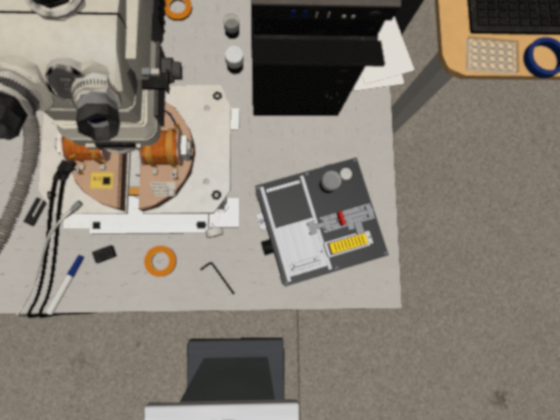

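View pics/side0.png

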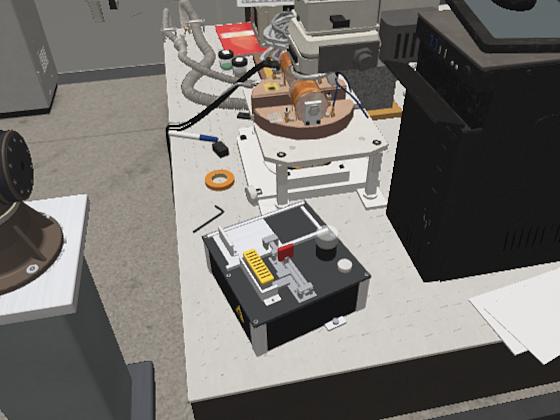

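The top view shows the enclosure turned about 15°, with the yellow plate near (349,243), the red tab near (341,217) and the hatch on the left. In the side view the plate is near (258,266) and the tab near (286,253).

```bash
cat > h.py <<'E'
import numpy as np, cv2
def K(f):
    fl=f["color"].shape[0]/2/np.tan(np.radians(f["vfov"])/2)
    return np.array([[fl,0,f["cx"]],[0,fl,f["cy"]],[0,0,1]])
def ray(f,uv):
    E=f["extrinsics"];R=E[:3,:3]
    return -R.T@E[:3,3], R.T@np.linalg.solve(K(f),[uv[0],uv[1],1])
def plane(f,uv,z):
    c,d=ray(f,uv); return c+d*(z-c[2])/d[2]
def tri(f,a,g,b):
    X=cv2.triangulatePoints(K(f)@f["extrinsics"][:3],K(g)@g["extrinsics"][:3],np.float64(a).reshape(2,1),np.float64(b).reshape(2,1))
    return (X[:3]/X[3]).ravel()
def proj(f,p):
    q=K(f)@(f["extrinsics"]@np.append(p,1))[:3]; return q[:2]/q[2]
def mask(f,c):
    h=cv2.cvtColor(f["color"],cv2.COLOR_RGB2HSV)
    if c=="yellow": return cv2.inRange(h,(22,140,120),(34,255,255))
    return cv2.inRange(h,(0,150,90),(6,255,255))|cv2.inRange(h,(174,150,90),(180,255,255))
def blob(f,c,box,close=5):
    m=mask(f,c); k=np.zeros_like(m); x0,y0,x1,y1=box; k[y0:y1,x0:x1]=m[y0:y1,x0:x1]
    k=cv2.morphologyEx(k,cv2.MORPH_CLOSE,np.ones((close,close)))
    cs,_=cv2.findContours(k,cv2.RETR_EXTERNAL,cv2.CHAIN_APPROX_NONE)
    c=max(cs,key=cv2.contourArea); return c[:,0].astype(float)
E
python3 - <<'E'
import pickle,cv2,numpy as np
from h import *
F=pickle.load(open("f0.pkl","rb"));T,S=F["top"],F["side"]
np.set_printoptions(precision=4,suppress=True)
cy=blob(T,"yellow",(310,220,400,270)); sy=blob(S,"yellow",(230,235,290,300))
P=np.array([plane(T,p,.121)[:2] for p in cy])
r=cv2.minAreaRect(P.astype(np.float32)*1000);print("plate rect mm",r)
rs=cv2.minAreaRect(sy.astype(np.float32));rt=cv2.minAreaRect(cy.astype(np.float32));print(rt,rs)
print("tri plate",tri(T,rt[0],S,rs[0]))
ct=blob(T,"red",(325,200,360,235),3); cs=blob(S,"red",(270,235,300,270),3)
rt=cv2.minAreaRect(ct.astype(np.float32));rs=cv2.minAreaRect(cs.astype(np.float32));print(rt,rs)
print("tri tab",tri(T,rt[0],S,rs[0]),"tab top plane",plane(T,rt[0],.13))
big=cv2.resize(T["color"][145:295,235:405],None,fx=4.5,fy=4,interpolation=cv2.INTER_CUBIC)
big=cv2.resize(T["color"][150:290,245:395],None,fx=4,fy=4,interpolation=cv2.INTER_CUBIC)
cv2.imwrite("pics/topc.png",cv2.convertScaleAbs(cv2.cvtColor(big,cv2.COLOR_RGB2BGR),alpha=1.5))
E
```

```text
plate rect mm ((476.4214172363281, -249.58462524414062), (19.89520263671875, 72.6779556274414), 15.753998756408691)
((347.88055419921875, 243.09393310546875), (10.383720397949219, 37.076656341552734), 73.61045837402344) ((257.7287902832031, 265.8507995605469), (38.202327728271484, 13.256097793579102), 56.88865280151367)
tri plate [ 0.4762 -0.2504  0.1169]
((340.6500244140625, 217.4499969482422), (13.281566619873047, 4.110960960388184), 71.56504821777344) ((285.0, 252.0), (16.0, 14.0), 90.0)
tri tab [ 0.5243 -0.2363  0.1239] tab top plane [ 0.5252 -0.2352  0.13  ]
```

View pics/topc.png

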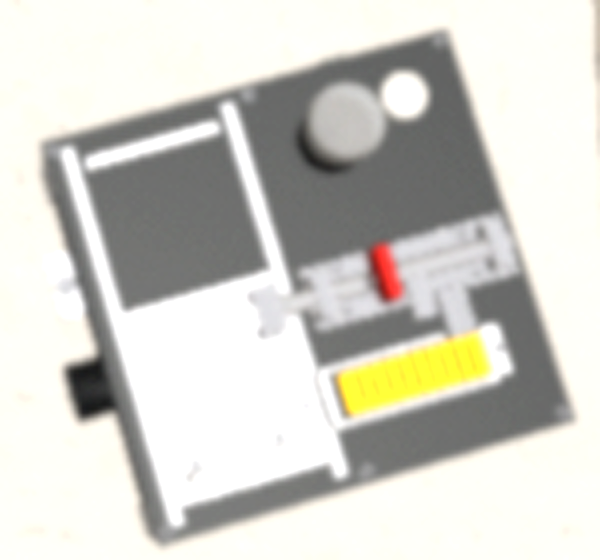

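Plate and tab agree with the layout: plate z 0.117 against 0.121, tab 0.124 against 0.123, yaw 15.75°. That puts the enclosure origin at about (0.5257, −0.2035). Moving now.

Call:
jog_arm:
  steps:
    - [[171,1,1,0,0,0,0.8],[171,1,1,0,0,0,0.8],[171,1,1,0,0,0,0.8],[171,1,1,0,0,0,0.8],[171,1,1,0,0,0,0.8],[171,1,1,0,0,0,0.8],[171,1,1,0,0,0,0.8],[171,1,1,0,0,0,0.8]]

```text
t: 0.9
eef_pos: [0.3754, 0.3163, 0.2037]
ee_rot: [3.141, -0.0, -0.963]
force: [0.1, 1.1, -0.4]
width: 0.0313
gripper_force: 0.0
```

```bash
cat > go.py <<'E'
import numpy as np,sys
from scipy.spatial.transform import Rotation as R
from station import arm
YAW=np.radians(15.75); O=np.array([.5257,-.2035,0]); RE=R.from_euler('z',YAW)
def enc(p): return RE.inv().apply(np.array(p)-O)*1000
def show(ex,ey,z):
    """scaled jog to enclosure-frame point (mm), tool down with tool y along enclosure +x"""
    s=arm.get_state(); p=O+RE.apply([ex/1000,ey/1000,z/1000])
    A=R.from_euler('xyz',s["ee_rot"]); B=R.from_euler('xyz',[np.pi,0,YAW+G])
    print("shift",np.round(A.inv().apply(p-s["eef_pos"])/.25,4),"turn",np.round((A.inv()*B).as_rotvec()/np.radians(45),4))
    print("t",s["t"],"enc",enc(s["eef_pos"]).round(1),"F",np.round(s["force"],1),"w",s["width"],"q",np.round(s["q"],2))
G=-np.pi/2
if __name__=="__main__": show(*map(float,sys.argv[1:]))
E
python3 go.py -35 -11 160
```

```text
shift [2.0457 0.8409 0.176 ] turn [ 9.000e-04 -4.000e-04  4.243e-01]
t 0.9 enc [ -3.6 541.1 203.7] F [ 0.1  1.1 -0.4] w 0.031302708721414954 q [ 1.1   0.05 -0.38 -0.   -1.14 -0.49]
```

Call:
jog_arm:
  steps:
    - [[171,1,0.45,0,0,0,0.424],[171,1,0.45,0,0,0,0.424],[171,1,0.45,0,0,0,0.424],[171,1,0.45,0,0,0,0.424],[171,1,0.45,0,0,0,0.424],[171,1,0.45,0,0,0,0.424],[171,1,0.45,0,0,0,0.424]]

```text
t: 1.6
eef_pos: [0.4258, 0.0491, 0.2035]
ee_rot: [3.141, -0.0, -1.296]
force: [-0.6, 0.8, 0.4]
width: 0.029
gripper_force: 0.0
```

```bash
python3 go.py -35 -11 165
```

```text
shift [1.1249 0.03   0.1542] turn [ 0.0006 -0.0002  0.0004]
t 1.6 enc [-27.6 270.2 203.5] F [-0.6  0.8  0.4] w 0.029046932320523872 q [ 0.58 -0.06 -0.5  -0.   -1.14 -0.3 ]
```

Call:
jog_arm:
  steps:
    - [[171,1,0.03,0,0,0,0],[171,1,0.03,0,0,0,0],[171,1,0.03,0,0,0,0],[171,1,0.03,0,0,0,0],[171,1,0.03,0,0,0,0],[171,1,0.03,0,0,0,0],[171,1,0.03,0.1,0,0,0]]

```text
t: 2.3
eef_pos: [0.4898, -0.1923, 0.1804]
ee_rot: [-3.138, -0.002, -1.295]
force: [0.5, 0.2, 0.3]
width: 0.0289
gripper_force: 0.0
```

```bash
python3 go.py -35 -11 150
```

```text
shift [0.1259 0.0146 0.1217] turn [-0.0049 -0.0026  0.0016]
t 2.3 enc [-31.5  20.5 180.4] F [0.5 0.2 0.3] w 0.02888760260477748 q [-0.    0.13 -0.35  0.   -1.09  0.28]
```

Call:
jog_arm:
  steps:
    - [[171,0.12,0.012,0.1,0,0,0],[171,0.12,0.012,0.1,0,0,0],[171,0.12,0.012,0.1,0,0,0],[171,0.12,0.012,0.1,0,0,0]]

```text
t: 2.7
eef_pos: [0.4935, -0.2198, 0.1542]
ee_rot: [-3.141, -0.0, -1.291]
force: [-0.3, 0.6, -0.0]
width: 0.0285
gripper_force: 0.0
```

```bash
python3 go.py -35 -11 118; python3 - <<'E'
from station import vision
import cv2,numpy as np
a=vision.grab_frame("side")["color"][190:340,190:360]; b=vision.grab_frame("wrist")["color"]
a=cv2.resize(a,None,fx=2.8,fy=2.8,interpolation=cv2.INTER_CUBIC)[:420,:]
im=np.hstack([a[:, :440],b[:, 100:460]])
cv2.imwrite("pics/pre.png",cv2.cvtColor(im,cv2.COLOR_RGB2BGR))
E
```

```text
shift [ 0.0161 -0.0014  0.145 ] turn [-0.0009 -0.0005  0.0059]
t 2.7 enc [-35.4  -7.  154.2] F [-0.3  0.6 -0. ] w 0.02854378839915866 q [-0.06  0.18 -0.36  0.   -1.04  0.34]
```

View pics/pre.png

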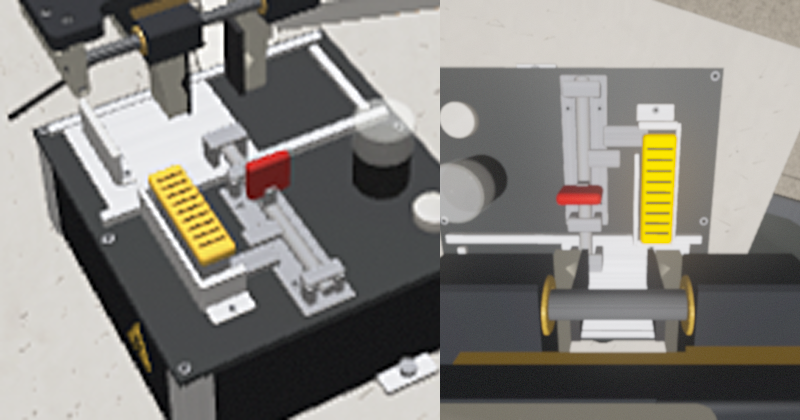

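Wrist view: the finger lines up with the tab (580,195) and the plate (657,190), and the edges run parallel. Side view: both fingers are still above the +y ends. Pressing down now.

Call:
jog_arm:
  steps:
    - [[171,0.01,-0.001,0.1,0,0,0.004],[171,0.01,-0.001,0.12,0,0,0.004],[171,0.01,-0.001,0.135,0,0,0.004],[171,0.01,-0.001,0.145,0,0,0.004],[171,0.01,-0.001,0.15,0,0,0.004],[171,0.01,-0.001,0.152,0,0,0.004],[171,0.01,-0.001,0.152,0,0,0.004]]

```text
t: 3.5
eef_pos: [0.494, -0.223, 0.116]
ee_rot: [-3.141, -0.0, -1.295]
force: [-0.7, 0.5, 0.2]
width: 0.0287
gripper_force: 0.0
```

```bash
python3 go.py -35 -11 114
```

```text
shift [ 0.0033 -0.0033  0.0081] turn [-0.0006 -0.0003  0.0008]
t 3.5 enc [-35.8 -10.2 116. ] F [-0.7  0.5  0.2] w 0.028658776770949815 q [-0.06  0.22 -0.4   0.   -0.95  0.34]
```

```bash
python3 - <<'E'
from station import vision
import cv2,numpy as np
a=vision.grab_frame("side")["color"][200:300,210:320]; b=vision.grab_frame("wrist")["color"][:,100:460]
a=cv2.resize(a,None,fx=4.2,fy=4.2,interpolation=cv2.INTER_CUBIC)
im=np.hstack([a[:, :440],b])[:,:800]
cv2.imwrite("pics/press.png",cv2.cvtColor(im,cv2.COLOR_RGB2BGR))
E
```

```text
(no output)
```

View pics/press.png

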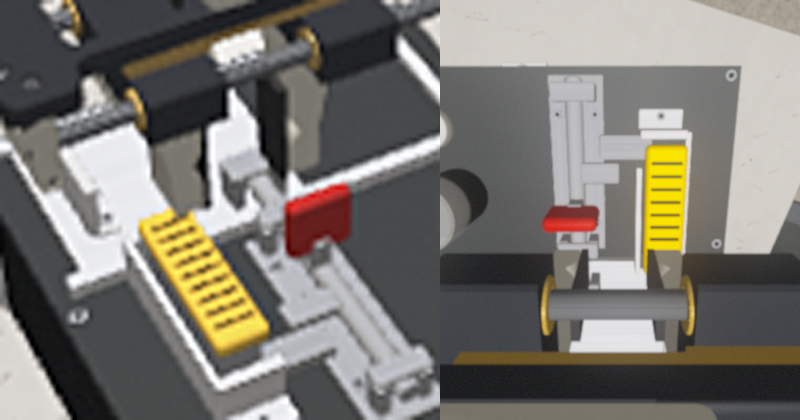

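The side crop shows the finger tip near (180,205), at or beyond the plate's far end (165,215). I'll compare this with the projected tip.

```bash
python3 - <<'E'
from station import vision,arm
from h import *; from go import *
np.set_printoptions(precision=3,suppress=True)
s=arm.get_state();W=vision.grab_frame("wrist");S=vision.grab_frame("side");T=vision.grab_frame("top")
Rt=R.from_euler('xyz',s["ee_rot"])
for n,y in (("A",.025),("B",-.025)):
    p=s["eef_pos"]+Rt.apply([0,y,0]); print(n,enc(p),"side",proj(S,p),"wrist",proj(W,p),"top",proj(T,p))
print("cam",enc(np.linalg.inv(W["extrinsics"])[:3,3]))
for e in((-60,6,121),(-60,-68,121),(-60,-31,121),(-10,-26,137),(-10,-26,123)):
    p=O+RE.apply(np.array(e)/1000);print(e,"side",proj(S,p),"wrist",proj(W,p))
m=blob(W,"red",(200,150,320,300),3);r=cv2.boundingRect(m.astype(np.int32));print("tab wrist",r)
m=blob(W,"yellow",(280,100,420,300));r=cv2.boundingRect(m.astype(np.int32));print("plate wrist",r)
for u in((r[0]+r[2]/2,r[1]),): print(enc(plane(W,u,.121)),enc(plane(W,u,.117)))
print(enc(plane(W,(r[0],r[1]+20),.121)),enc(plane(W,(r[0]+r[2],r[1]+20),.121)))
E
```

```text
A [-60.865 -10.176 115.928] side [252.002 257.661] wrist [320.416 248.44 ] top [337.371 246.681]
B [-10.865 -10.145 115.946] side [279.483 247.271] wrist [233.719 248.449] top [329.677 222.032]
cam [-35.973 -88.052 297.675]
(-60, 6, 121) side [248.158 248.962] wrist [318.949 277.914]
(-60, -68, 121) side [268.227 279.412] wrist [324.069 148.255]
(-60, -31, 121) side [257.875 263.704] wrist [321.363 216.776]
(-10, -26, 137) side [284.305 244.018] wrist [225.747 235.911]
(-10, -26, 123) side [284.376 250.161] wrist [229.487 226.605]
tab wrist (202, 207, 55, 25)
plate wrist (303, 145, 44, 128)
[-60.412 -69.654 121.   ] [-60.965 -69.237 117.   ]
[-49.363 -59.346 121.   ] [-72.297 -59.361 121.   ]
```

```bash
python3 - <<'E'
from station import vision
import cv2,numpy as np
a=vision.grab_frame("side")["color"][215:275,225:305]; b=vision.grab_frame("wrist")["color"][190:310,190:360]
a=cv2.resize(a,(400,300),interpolation=cv2.INTER_CUBIC); b=cv2.resize(b,(400,282),interpolation=cv2.INTER_CUBIC)
im=np.vstack([cv2.resize(a,(800,600))[0:600]])[:,:]
im=np.hstack([cv2.resize(a,(400,300)),np.vstack([b,np.zeros((18,400,3),np.uint8)])])
cv2.imwrite("pics/press2.png",cv2.cvtColor(cv2.convertScaleAbs(im,alpha=1.4),cv2.COLOR_RGB2BGR))
E
```

```text
(no output)
```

View pics/press2.png

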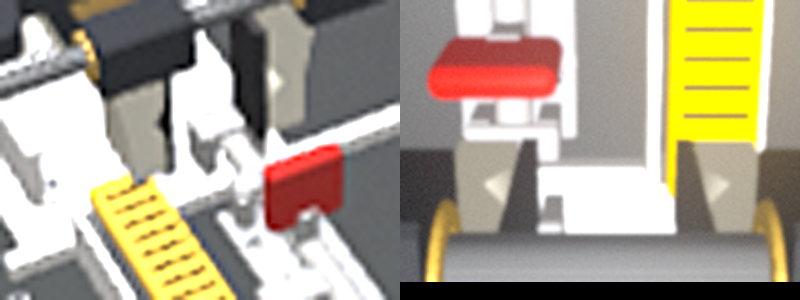

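Both views fit tips that sit about 20 mm above the reported TCP, with x and y as expected, and that explains why there was no contact. I'll descend in small steps and watch the force.

Call:
jog_arm:
  steps:
    - [[171,0,0,0.016,0,0,0],[171,0,0,0.032,0,0,0],[171,0,0,0.032,0,0,0]]

```text
t: 4.15
eef_pos: [0.4933, -0.2228, 0.1068]
ee_rot: [3.14, 0.001, -1.295]
force: [-0.0, 0.8, -0.5]
width: 0.0286
gripper_force: 0.0
```

```bash
cat > tip.py <<'E'
from station import vision,arm
from h import *; from go import *
np.set_printoptions(precision=3,suppress=True)
s=arm.get_state();S=vision.grab_frame("side");W=vision.grab_frame("wrist")
print("TCP",enc(s["eef_pos"]),"F",s["force"])
Rt=R.from_euler('xyz',s["ee_rot"])
for dz in(0,-.01,-.02):   # predicted tip-edge pixels if tips sit dz behind the TCP
    p=s["eef_pos"]+Rt.apply([.0095,.025,dz]); print(dz,"side",proj(S,p),"wrist",proj(W,p))
for n,f,c,b in(("tabW",W,"red",(150,150,320,300)),("plateW",W,"yellow",(250,80,420,320)),("plateS",S,"yellow",(230,235,290,300)),("tabS",S,"red",(270,235,310,280))):
    print(n,cv2.boundingRect(blob(f,c,b,3).astype(np.int32)))
E
python3 tip.py
```

```text
TCP [-36.481  -9.808 106.789] F [-0.007  0.838 -0.461]
0 side [254.321 265.338] wrist [321.2   232.992]
-0.01 side [254.037 261.073] wrist [323.481 239.51 ]
-0.02 side [253.747 256.739] wrist [326.011 246.742]
tabW (197, 211, 58, 27)
plateW (304, 146, 46, 134)
plateS (243, 251, 30, 34)
tabS (278, 244, 15, 17)
```

Call:
jog_arm:
  steps:
    - [[171,0,0,0.012,0,0,0],[171,0,0,0.02,0,0,0],[171,0,0,0.024,0,0,0],[171,0,0,0.024,0,0,0]]

```text
t: 4.65
eef_pos: [0.4937, -0.223, 0.1014]
ee_rot: [3.141, 0.0, -1.295]
force: [-0.2, -0.5, -0.2]
width: 0.0286
gripper_force: 0.0
```

```bash
python3 tip.py; python3 - <<'E'
from station import vision
import cv2,numpy as np
a=vision.grab_frame("side")["color"][215:275,225:305]; b=vision.grab_frame("wrist")["color"][190:310,190:360]
im=np.hstack([cv2.resize(a,(400,300),interpolation=cv2.INTER_CUBIC),cv2.resize(b,(400,300),interpolation=cv2.INTER_CUBIC)])
cv2.imwrite("pics/press3.png",cv2.cvtColor(im,cv2.COLOR_RGB2BGR))
E
```

```text
TCP [-36.093 -10.037 101.449] F [-0.199 -0.511 -0.166]
0 side [254.755 267.605] wrist [321.095 232.954]
-0.01 side [254.469 263.377] wrist [323.374 239.48 ]
-0.02 side [254.178 259.08 ] wrist [325.904 246.723]
tabW (195, 214, 61, 29)
plateW (305, 148, 48, 131)
plateS (243, 251, 30, 34)
tabS (278, 244, 15, 17)
```

View pics/press3.png

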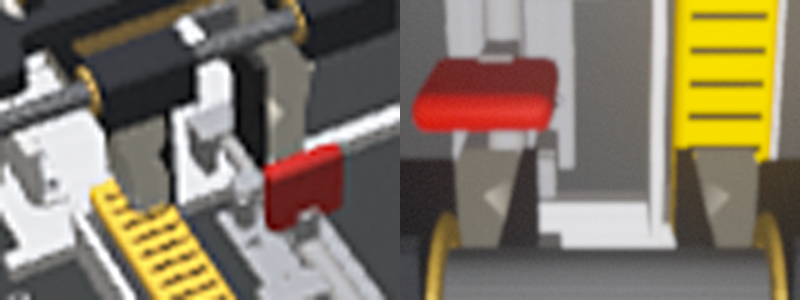

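The finger is now clearly over the plate in the side view, with its tip about 21 mm behind the TCP. Contact should come at a reported TCP height near 98–100 mm, so I'm continuing down.

Call:
jog_arm:
  steps:
    - [[171,0,0,0.012,0,0,0],[171,0,0,0.02,0,0,0],[171,0,0,0.02,0,0,0]]

```text
t: 5.15
eef_pos: [0.4941, -0.223, 0.0968]
ee_rot: [-3.141, -0.0, -1.295]
force: [-0.4, 1.2, 4.1]
width: 0.0288
gripper_force: 2.0
```

Call:
jog_arm:
  steps:
    - [[171,0,0,0.008,0,0,0],[171,0,0,0.008,0,0,0]]

```text
t: 5.35
eef_pos: [0.4941, -0.223, 0.0948]
ee_rot: [-3.141, -0.0, -1.295]
force: [-0.2, 0.7, 4.7]
width: 0.0288
gripper_force: 2.3
```

```bash
python3 tip.py
```

```text
TCP [-35.695 -10.185  94.791] F [-0.211  0.737  4.681]
0 side [255.207 270.366] wrist [320.953 232.936]
-0.01 side [254.92  266.182] wrist [323.23  239.468]
-0.02 side [254.628 261.931] wrist [325.757 246.716]
tabW (192, 218, 64, 31)
plateW (306, 149, 49, 106)
plateS (243, 253, 30, 33)
tabS (277, 244, 16, 17)
```

The spring is taking load: 4.7 N means about 2 mm down. I'll press the rest of the way.

Call:
jog_arm:
  steps:
    - [[171,0,0,0.01,0,0,0],[171,0,0,0.018,0,0,0],[171,0,0,0.018,0,0,0]]

```text
t: 5.75
eef_pos: [0.4942, -0.223, 0.0912]
ee_rot: [-3.141, -0.001, -1.295]
force: [-2.0, 3.4, 12.8]
width: 0.0287
gripper_force: 5.9
```

Call:
jog_arm:
  steps:
    - [[171,0,0,0.004,0,0,0],[171,0,0,0.004,0,0,0]]

```text
t: 5.95
eef_pos: [0.4944, -0.223, 0.091]
ee_rot: [-3.14, -0.001, -1.295]
force: [-3.9, 5.5, 18.4]
width: 0.029
gripper_force: 9.7
```

```bash
python3 tip.py
```

```text
TCP [-35.449 -10.225  91.045] F [-3.912  5.532 18.389]
0 side [255.464 271.887] wrist [321.004 232.993]
-0.01 side [255.175 267.728] wrist [323.283 239.528]
-0.02 side [254.88  263.502] wrist [325.812 246.78 ]
tabW (191, 221, 65, 32)
plateW (307, 149, 49, 106)
plateS (243, 255, 31, 33)
tabS (277, 244, 16, 17)
```

The catch has bottomed out: 18 N, and the plate is about 3–4 px lower in the side view. I'll ease off 1 mm and slide along tool +x, which is enclosure −y.

Call:
jog_arm:
  steps:
    - [[171,0,0,-0.003,0,0,0],[171,0.012,0,-0.003,0,0,0],[171,0.024,0,-0.003,0,0,0],[171,0.036,0,-0.003,0,0,0],[171,0.048,0,-0.003,0,0,0],[171,0.06,0,-0.003,0,0,0]]

```text
t: 6.65
eef_pos: [0.4979, -0.2359, 0.0912]
ee_rot: [-3.141, 0.002, -1.295]
force: [-4.3, 13.6, 18.6]
width: 0.0286
gripper_force: 10.1
```

```bash
python3 tip.py
```

```text
TCP [-35.531 -23.631  91.218] F [-4.308 13.609 18.566]
0 side [258.932 277.318] wrist [320.977 233.587]
-0.01 side [258.675 273.164] wrist [323.256 240.147]
-0.02 side [258.413 268.943] wrist [325.786 247.426]
tabW (192, 231, 63, 34)
plateW (307, 178, 46, 77)
plateS (243, 254, 31, 34)
tabS (279, 246, 17, 18)
```

Call:
jog_arm:
  steps:
    - [[171,0.014,0,-0.004,0,0,0],[171,0.028,0,-0.005,0,0,0],[171,0.042,0,-0.005,0,0,0],[171,0.056,0,-0.005,0,0,0],[171,0.07,0,-0.005,0,0,0],[171,0.084,0,-0.005,0,0,0],[171,0.084,0,-0.005,0,0,0]]

```text
t: 7.45
eef_pos: [0.5035, -0.2573, 0.0913]
ee_rot: [3.142, 0.001, -1.296]
force: [-0.4, 3.7, 6.8]
width: 0.029
gripper_force: 3.3
```

```bash
python3 tip.py
```

```text
TCP [-35.962 -45.749  91.322] F [-0.431  3.729  6.831]
0 side [264.674 286.676] wrist [320.999 232.958]
-0.01 side [264.463 282.513] wrist [323.279 239.489]
-0.02 side [264.248 278.281] wrist [325.808 246.739]
tabW (191, 231, 63, 34)
plateW (306, 220, 44, 45)
plateS (246, 258, 28, 30)
tabS (286, 255, 17, 18)
```

Call:
jog_arm:
  steps:
    - [[171,0.01,0,0.001,0,0,0],[171,0.016,0,0.001,0,0,0],[171,0.016,0,0.001,0,0,0]]

```text
t: 7.85
eef_pos: [0.5035, -0.2577, 0.0912]
ee_rot: [3.141, 0.005, -1.295]
force: [-5.9, 25.0, 19.2]
width: 0.0288
gripper_force: 14.5
```

Call:
jog_arm:
  steps:
    - [[171,0.006,0,0,0,0,0],[171,0.012,0,0,0,0,0],[171,0.012,0,0,0,0,0]]

```text
t: 8.15
eef_pos: [0.5035, -0.258, 0.0911]
ee_rot: [3.141, 0.009, -1.295]
force: [-10.4, 40.7, 26.6]
width: 0.0289
gripper_force: 22.1
```

```bash
python3 tip.py
```

```text
TCP [-36.147 -46.416  91.131] F [-10.446  40.677  26.638]
0 side [264.77  287.115] wrist [321.031 232.956]
-0.01 side [264.586 282.986] wrist [323.311 239.486]
-0.02 side [264.398 278.788] wrist [325.842 246.734]
tabW (192, 233, 62, 34)
plateW (304, 222, 45, 67)
plateS (246, 260, 28, 27)
tabS (286, 255, 17, 18)
```

The bolt is at its stop: y is −46.4 where −46.5 was expected, and the force jumped to 40 N. I'll ease the side load and lift so the catch springs up.

Call:
jog_arm:
  steps:
    - [[171,-0.018,0,0,0,0,0],[171,-0.02,0,-0.02,0,0,0],[171,-0.02,0,-0.04,0,0,0],[171,-0.024,0,-0.08,0,0,0],[171,-0.04,0,-0.16,0,0,0],[171,-0.04,0,-0.24,0,0,0],[171,-0.04,0,-0.24,0,0,0]]

```text
t: 8.95
eef_pos: [0.5044, -0.2555, 0.154]
ee_rot: [-3.138, -0.003, -1.295]
force: [0.3, 0.5, 0.4]
width: 0.0286
gripper_force: 0.0
```

```bash
python3 tip.py; python3 go.py -122 60 155
```

```text
TCP [-34.606 -44.22  153.966] F [0.314 0.512 0.358]
0 side [263.654 258.47 ] wrist [320.154 232.981]
-0.01 side [263.39  253.839] wrist [322.435 239.598]
-0.02 side [263.121 249.127] wrist [324.968 246.95 ]
tabW (216, 198, 45, 19)
plateW (299, 191, 35, 99)
plateS (243, 249, 30, 35)
tabS (287, 255, 16, 18)
shift [-0.413   0.3441 -0.0153] turn [-0.001  -0.0004  0.0005]
t 9.05 enc [-35.9 -43.2 151.3] F [-0.2  0.2 -0.9] w 0.029272786244418376 q [-0.12  0.22 -0.31 -0.   -1.04  0.4 ]
```

The catch sprang back (plate top row 249 in the side view) and the tab stayed put. Next is the front of the hatch lip.

Call:
jog_arm:
  steps:
    - [[171,-0.413,0.35,-0.015,0,0,0],[171,-0.413,0.35,-0.015,0,0,0],[171,-0.413,0.35,-0.015,0,0,0],[171,-0.413,0.35,-0.015,0,0,0],[171,-0.413,0.35,0.1,0,0,0],[171,-0.413,0.35,0.16,0,0,0],[171,-0.413,0.35,0.16,0,0,0]]

```text
t: 9.75
eef_pos: [0.3886, -0.1791, 0.1087]
ee_rot: [3.137, 0.002, -1.296]
force: [0.4, 0.6, 0.1]
width: 0.0288
gripper_force: 0.0
```

```bash
python3 go.py -122 60 80; python3 - <<'E'
from station import vision
import cv2,numpy as np
a=vision.grab_frame("side")["color"][195:315,195:315]; b=vision.grab_frame("wrist")["color"][:,80:480]
im=np.hstack([cv2.resize(a,(400,400),interpolation=cv2.INTER_CUBIC),cv2.resize(b,(400,400))])
cv2.imwrite("pics/lip.png",cv2.cvtColor(im,cv2.COLOR_RGB2BGR))
E
```

```text
shift [ 0.0028 -0.0138  0.1148] turn [0.0056 0.002  0.0002]
t 9.75 enc [-125.3   60.6  108.7] F [0.4 0.6 0.1] w 0.028834058382441675 q [ 0.03  0.04 -0.64 -0.   -0.9   0.24]
```

View pics/lip.png

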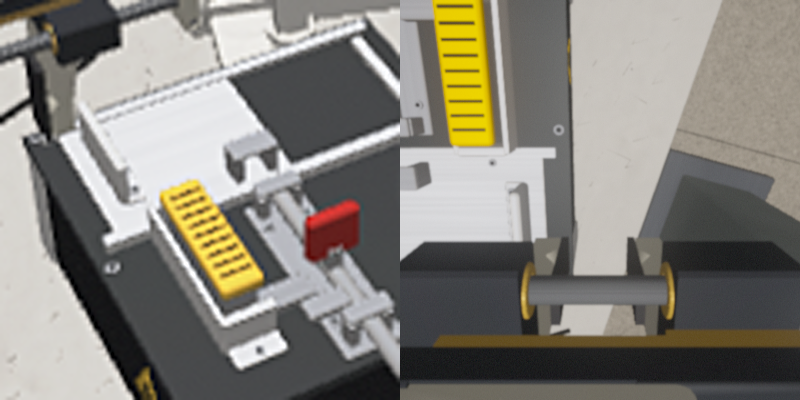

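The bolt end is out of the keeper, the catch is up, and the finger stands in front of the lip. Lowering and pushing along −tool y, which is enclosure +x.

Call:
jog_arm:
  steps:
    - [[171,0,0,0.06,0,0,0],[171,0,0,0.115,0,0,0],[171,0,0,0.115,0,0,0],[171,0,-0.02,0.115,0,0,0],[171,0,-0.04,0.115,0,0,0],[171,0,-0.06,0.115,0,0,0],[171,0,-0.08,0.115,0,0,0]]

```text
t: 10.55
eef_pos: [0.41, -0.1738, 0.0826]
ee_rot: [3.141, -0.0, -1.295]
force: [-2.6, -1.3, 1.7]
width: 0.0289
gripper_force: 1.4
```

```bash
python3 go.py -46.5 60 80
```

```text
shift [ 0.0003 -0.2273  0.0102] turn [ 0.0004 -0.0002  0.0008]
t 10.55 enc [-103.3   60.    82.6] F [-2.6 -1.3  1.7] w 0.028852523792187276 q [ 0.04  0.1  -0.64  0.   -0.83  0.23]
```

Now 2.9 N of push, which matches the hatch friction. Continuing.

Call:
jog_arm:
  steps:
    - [[171,0,-0.03,0,0,0,0],[171,0,-0.06,0,0,0,0],[171,0,-0.09,0,0,0,0],[171,0,-0.12,0,0,0,0],[171,0,-0.15,0,0,0,0],[171,0,-0.175,0,0,0,0],[171,0,-0.195,0,0,0,0],[171,0,-0.205,0,0,0,0]]

```text
t: 11.35
eef_pos: [0.4595, -0.1596, 0.082]
ee_rot: [3.142, 0.0, -1.295]
force: [-2.7, -0.1, 1.8]
width: 0.0287
gripper_force: 1.3
```

Call:
jog_arm:
  steps:
    - [[171,0,-0.01,0,0,0,0],[171,0,-0.02,0,0,0,0],[171,0,-0.02,0,0,0,0]]

```text
t: 11.65
eef_pos: [0.4642, -0.1583, 0.0821]
ee_rot: [-3.141, 0.0, -1.295]
force: [-1.0, -1.0, -0.9]
width: 0.0289
gripper_force: 0.6
```

```bash
python3 go.py -46.5 60 80
```

```text
shift [ 0.0008 -0.0018  0.0084] turn [-0.0004  0.0001  0.0007]
t 11.65 enc [-47.   60.2  82.1] F [-1.  -1.  -0.9] w 0.02888938586382626 q [ 0.07  0.18 -0.55 -0.   -0.84  0.2 ]
```

Call:
jog_arm:
  steps:
    - [[171,0,-0.01,0,0,0,0],[171,0,-0.02,0,0,0,0],[171,0,-0.02,0,0,0,0]]

```text
t: 11.95
eef_pos: [0.4682, -0.1571, 0.082]
ee_rot: [3.14, 0.0, -1.295]
force: [-4.6, -0.2, 1.4]
width: 0.0286
gripper_force: 2.1
```

```bash
python3 go.py -46.5 60 80
```

```text
shift [0.0009 0.015  0.0081] turn [0.0016 0.0003 0.0007]
t 11.95 enc [-42.7  60.2  82. ] F [-4.6 -0.2  1.4] w 0.028624257616585057 q [ 0.08  0.18 -0.54  0.   -0.85  0.2 ]
```

Force is beginning to rise, so I'll push to a definite stop.

Call:
jog_arm:
  steps:
    - [[171,0,-0.008,0,0,0,0],[171,0,-0.014,0,0,0,0],[171,0,-0.014,0,0,0,0]]

```text
t: 12.25
eef_pos: [0.4682, -0.1571, 0.0819]
ee_rot: [3.135, 0.001, -1.296]
force: [-15.1, -4.2, 10.9]
width: 0.0285
gripper_force: 7.5
```

```bash
python3 go.py -46.5 60 80
```

```text
shift [0.0012 0.015  0.0077] turn [0.0087 0.0011 0.0001]
t 12.25 enc [-42.7  60.3  81.9] F [-15.1  -4.2  10.9] w 0.02845685435339552 q [ 0.08  0.18 -0.54  0.   -0.85  0.2 ]
```

The hatch is at its stop: no movement, and force is rising to 15 N. Backing off and lifting.

Call:
jog_arm:
  steps:
    - [[171,0,0.03,0,0,0,0],[171,0,0.07,0,0,0,0],[171,0,0.1,-0.02,0,0,0],[171,0,0.1,-0.2,0,0,0],[171,0,0.1,-0.4,0,0,0],[171,0,0.1,-0.48,0,0,0],[171,0,0.1,-0.48,0,0,0]]

```text
t: 12.95
eef_pos: [0.4504, -0.1631, 0.2065]
ee_rot: [-3.133, -0.003, -1.295]
force: [0.2, -0.0, 0.3]
width: 0.0287
gripper_force: 0.0
```

```bash
python3 - <<'E'
from station import vision,arm
import cv2,numpy as np
print(arm.get_state()["force"])
a=vision.grab_frame("side")["color"][185:335,190:380]; b=vision.grab_frame("top")["color"][145:295,200:400]
im=np.hstack([cv2.resize(a,(400,316),interpolation=cv2.INTER_CUBIC),cv2.resize(b,(400,316))])
cv2.imwrite("pics/end.png",cv2.cvtColor(im,cv2.COLOR_RGB2BGR))
E
```

```text
[ 0.24074783 -0.04270303  0.34670297]
```

View pics/end.png

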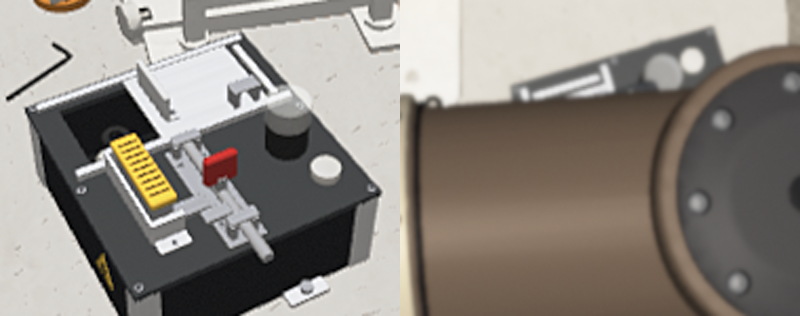

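The side view shows the hatch slid fully back, the bolt drawn, the catch up, and the can, puck and hex key where they were. The arm is clear.

```bash
python3 -c "
from station import arm
print(arm.job_done())"
```

```text
the job is handed in; nothing more can be done
None
```

I handed the job in at about 13 s of the 42 s: the bolt is drawn to its stop, the catch has sprung up behind it, the hatch is pushed to its stop, and the arm is clear with the can, puck and hex key unmoved in the last picture (the tape roll is only partly in view); the station returned no verdict.

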